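# Set a tube angle gauge on its mark for scribing a branch hole

## Task

The clamped tube is to be marked out for a branch hole: slide the jig's stop carriage along its rail, away from you, until it is fully home against the end stop, then take the angle gauge and sit its V foot astride the tube, dial towards you, with its flat back touching the stop arm that reaches across the tube. Rock the gauge round the tube until its swinging pointer settles on the set hand at the dial's rim, and finish there, still gripping the gauge and keeping it down on the tube and against the stop so that the line can be scribed. Do not knock over or shift the loose tools and the bolt lying about.

Things in the scene. Friction and masses are not known exactly. Their poses are not given: they have to be found in the camera images.
- jig: Marking-out jig, fixed to the bench: grey plate 280 (x) x 190 (y) x 12 mm with two dark strapped saddles (each 30 mm long, at x = -105 and +105 mm, 87 mm tall) that clamp the tube, and a rail beside it. Origin: centre of the plate's underside; x along tube and rail, away from the robot, y left, z up. Tube axis at y = +35, z = 60 mm; rail at y = -55 mm; end stop block from x = +71.5 mm.
- tube: The clamped steel tube, 48 mm outside diameter, 300 mm long, black plugs in its ends, fixed in the jig. Origin in the middle of its length on its axis, 60 mm above the bench; x along its axis, away from the robot, z up. Between the straps it is free from x = -90 to +90 mm.
- carriage (a joint): Slide of the stop carriage along the rail, m: 0 is the near end of travel, 0.090 fully home against the end stop, a hard stop (grows along the jig's x, away from the robot). Stays where it is left; about 3 N slide it. At value v the knob's centre lies at x = -43 mm + v and the stop arm's near face at x = -55 mm + v in the jig's frame.
- carriage_knob (a point): Centre of the carriage's black clamping knob, an upright cylinder 25 mm in diameter, 117 to 148 mm above the bench (this point: 133 mm). It does not turn. Under it, top at 108 mm, the dark stop arm, 14 mm thick in x, 18 mm high, reaches left (+y) across the tube.
- stop_face (a point): Point on the stop arm's near face (the face towards the robot) straight above the tube's axis, 99 mm above the bench; the arm spans 90 to 108 mm in height, so its underside is 6 mm above the tube. Axes as the jig's, so x is the normal into the arm. Moves with the carriage.
- gauge: Angle gauge, loose, 0.25 to 0.55 kg, 198 mm tall, standing on the bench: V foot (74 mm wide in y, 36 mm deep in x), square stem, rubber grip on top, dial of 92 mm diameter in front (-x), centred 100 mm up, face 30 mm before the stem's axis. Origin: centre of the foot's underside; z up the stem, x from dial to flat back. V: 90 degrees, opens down, runs along x, apex 28 mm up, mouth 56 mm wide.
- gauge_seat (a point): Point 5.9 mm below the gauge's origin on its z axis, with the gauge's axes: where the tube's axis lies when the V is fully seated. Rocking is a turn about it.
- gauge_back (a point): Point in the middle of the V foot's flat back face, 18 mm behind (+x) the gauge's z axis, 40 mm up: the face that goes against the stop arm.
- gauge_grip (a point): Centre of the gauge's rubber grip, on its z axis 173 mm above its underside. The grip is 24 x 24 mm, from 152 to 195 mm up; the dial's rim ends at 146 mm, 150 mm over the set hand's nub.
- pointer (a joint): Angle in rad of the swinging pointer about the gauge's x axis. A brass weight keeps it plumb; it settles in about 1 s. 0 points to the grip (gauge upright); lean the gauge's top by a to the left (+y of the jig) and it settles at +a. Pointer and set hand are inside the housing and cannot be touched.
- set_hand (a joint): Angle in rad of the set hand, same zero and sense as the pointer: the mark to be reached, 0.17 to 0.44, that is 10 to 25 degrees of lean to the left. Set by a colleague; stiff, it stays.
- pointer_tip (a point): Tip of the pointer, a dark blade with a diamond end, 28 mm from the dial's centre; z along the pointer.
- set_hand_tip (a point): Inner end of the set hand, a short broad black bar running out to a square steel nub on the dial's rim, 33 mm from the dial's centre; z outwards along the hand.
- marker: Loose marker pen, 16 x 136 x 16 mm, lying on the bench beyond the gauge. Leave.
- pliers_red: Loose combination pliers, 58 x 205 x 15 mm, lying at the back left. Leave.
- screwdriver_small: Loose small screwdriver, 25 x 182 x 23 mm, lying near the front edge of the bench. Leave.
- bolt_m16: Loose bolt, 81 mm tall, 27 mm wide, standing on its head to the right of the jig. Leave.

How it is judged:
On the way, in this order (a step that is already met when the one before it is completed fails the run):
1. the stop carriage is fully home against the end stop (value of joint carriage above 0.086 m), for 0.2 s.
2. the gauge sits astride the tube with its back against the stop arm, the carriage still home (value of joint carriage above 0.086 m and y of gauge_seat in the frame of tube between -0.003 and 0.003 m and z of gauge_seat in the frame of tube between -0.003 and 0.003 m and angle between the x axis of gauge and the x axis of tube, either way round below 0.06 rad and x of gauge_back in the frame of stop_face between -0.004 and 0.003 m), for 0.1 s.
At the end, for the whole second after the job is handed in: Carriage within 4 mm of home; gauge gripped (over 1 N), V seated on the tube (within 3 mm and 0.06 rad of its axis, over 0.3 N on the tube), back within 4 mm of the stop arm (3 mm past); pointer settled (under 0.2 rad/s) within 0.05 rad of the set hand; gauge below 10 mm/s, for one second (all of step 2 and angle between the z axis of pointer_tip and the z axis of set_hand_tip, either way round below 0.05 rad and velocity of joint pointer between -0.2 and 0.2 rad/s and contact force between gauge and tube above 0.3 N and contact force between the fingers and gauge above 1 N and linear speed of gauge below 0.01 m/s); the arm keeps its last pose, push and grip.
It fails at once if a loose bystander (marker, pliers, screwdriver or bolt) is shifted by more than 25 mm or the bolt is knocked over (distance of any of marker, pliers_red, screwdriver_small, bolt_m16 from where it was at the start of the episode above 0.025 m or angle between bolt_m16's own z axis and vertical above 0.5 rad).
It also fails if it takes over 58 s, if anything falls off the work surface, if the arm or the gripper's body presses on something with over 40 N, if the wrist force passes 120 N, or if a joint passes its speed limit or range.

## Robot

A 6-joint arm with a two-finger parallel gripper is mounted at the origin on a cart in front of the work surface, level with it; the furniture and walls round the work are solid. World frame = base frame: x ahead of the robot, y to its left, z up, the work surface at z = 0. Lengths are in m, angles in rad, forces in N, time in s.
With the tool pointing down it reaches from about 0.3 to 0.775 m from the base axis. Payload 14.6 kg.
Tool frame: the origin (TCP) lies on the centre line of the jaws, within the pads' length; the fingertips stand 8 mm ahead of it and the grasp point (between the pads) lies 11 mm behind it; z points along the fingers, y is the line along which they close (so a half turn about z gives the same grasp; the last joint's range is limited). The gripper opens to 85 mm and grips with 20 to 120 N. Pads are 22 mm wide; open, the fingers measure 114 mm over their backs; the gripper's body (76 mm by 85 mm) begins 54 mm behind the grasp point. The pads swing forward as they close: fully open they stand 13 mm farther back than shut.
Start: joints at [-1.27, 0.3, 1.521, -0, 1.321, -0.067], TCP at [0.198, -0.513, 0.239] pointing down, gripper open.
Joint ranges: [-3.03, 3.03], [-0.79, 2.21], [0.23, 2.52], [-1.04, 4.18], [0, 3.07], [-2.55, 2.55]. Speed limits (rad/s): [2.22, 2.22, 2.57, 3.14, 3.14, 3.14].

## Interface

Orientations are given as [roll, pitch, yaw] about the fixed x, y, z axes, in that order (R = Rz(yaw) Ry(pitch) Rx(roll)).
In Python, from workcell import manip gives the robot as it stands. The module is installed in compiled form; this text tells all that it offers.
- The arm moves only by the shell command python3 -m pendant 'ROWS' [FORCE]. ROWS is JSON, a list of rows, each a list of 5 numbers: the finger opening in m, from 0 to 0.0854, then the shift along the world's x, y, z in m, then the turn about the world's z in units of 5 degrees (1.0 is 5 degrees). A call has 1 to 5 rows; each row is the pose to reach, as a shift and turn from the pose commanded when the call began; what a row does not reach only later rows make up. A row lasts 1/8 s, in which the tool goes at most 62.5 mm and 10.7 degrees, less where a joint would pass 70% of its speed; a pose out of reach is approached as far as the arm can. A call with a gripper value outside its range is refused whole. The fingers move at their own pace and stop on an object; FORCE is the grip in N (left out, the last holds). Time passes only in rows, so rows that repeat a pose let the fingers close. It gives the time, the measured TCP pose, the force, the opening and the grip force at its end, in the units of the state.
- manip.sense(): the state, without advancing time (a new reading comes with each control period).
- manip.camera(name): name is "side" or "top" or "wrist"; returns a dict with "img" (480x640x3 uint8, red, green, blue), "range_z" (480x640 float32, m along the optical axis (not along the pixel's ray), 0 where there is no reading), "camera_matrix" (3x3 intrinsics, pixels), "extrinsics" (4x4, takes a point from camera to world coordinates); the wrist camera has in their place "hand_eye" (4x4, takes a point from camera to tool coordinates, whose origin is the TCP and whose axes are the flange's). Camera axes: x right, y up, looking along -z (the intrinsics and any distortion apply to the point x, -y, -z); pixel columns grow to the right and rows downward; lengths in m; the calibration is good to about 2 mm. The wrist camera is an equidistant fisheye: a pixel r from the principal point sees the ray r / f radians off the axis. A picture is of the moment at which its call begins: read the wrist's pose just before it.
- manip.close_job(): hands the job in; it is judged then, once.
Trained networks look in a picture, given as the dict that the camera call returned (one of the last four; its "shot" number tells which), for a name from the list of things; names that differ only in an ending like _2 or _b are one class to them, and where a whole thing is asked for, a point or a joint stands for the part that bears it (a point fixed in the world has none). Each returns a list of dicts, best first, with "confidence" (0 to 1); they miss things now and then, are a little off and sometimes report something else, mostly with a low value. They report only what shows in the picture. A call takes as long as a camera call.
- manip.spot_in(picture, query): "extent" ([left, top, right, bottom] in pixels, round what is visible of it).
- manip.cut_out(picture, query): "region" (480x640 bool, what is visible of it) and "extent" ([left, top, right, bottom] in pixels, round what is visible of it).
- manip.landmark_of(picture, query): "position" ([row, column] in pixels: a listed point, or the origin of a listed thing).
The state is a dict: "clock": time; "qpos": joint angles; "dq": joint speeds; "tau": joint torques, N m; "tool_pos": TCP position; "tool_rot": TCP orientation; "ft_force": force on the tool from outside, world axes, zero at the start; "ft_torque": the same for the moment, N m; "finger_gap": finger opening in m; "grip_force": force on a finger pad.
Only numpy, scipy, OpenCV 4.12 (cv2) and the standard library are available. Lean on these libraries where they do the work, as an engineer would, in place of code of your own. Each camera call takes 0.05 s, during which the arm holds its last target. There are 200 camera calls.

## Working session

There is one attempt and no reset: what is moved stays moved. The work goes in short steps, Python scripts to look and compute and a shell command to move; the robot and the scene stay as the last step left them, time stands still between calls to the robot, and variables do not carry over. Pictures are saved under pics/ and viewed, at most 10 in all, crops included, and the job is handed in when it is done.

```bash
mkdir -p pics
cat > h.py <<'E'
import numpy as np, cv2
from workcell import manip
from scipy.spatial.transform import Rotation as R
def proj_inv(p,row,col,z=None,w=2):
    """pixel -> world, by depth (median of window) or on plane z"""
    K=p["camera_matrix"];E=p["extrinsics"]
    d=np.array([(col-K[0,2])/K[0,0],-(row-K[1,2])/K[1,1],-1.])
    if z is None:
        r,c=int(round(row)),int(round(col)); a=p["range_z"][max(r-w,0):r+w+1,max(c-w,0):c+w+1]; a=a[a>0]
        return (E@np.r_[d*np.median(a),1])[:3] if a.size else None
    v=E[:3,:3]@d; o=E[:3,3]; return o+v*(z-o[2])/v[2]
def cloud(p,mask):
    K=p["camera_matrix"];r,c=np.nonzero(mask&(p["range_z"]>0));z=p["range_z"][r,c]
    P=np.c_[(c-K[0,2])/K[0,0]*z,-(r-K[1,2])/K[1,1]*z,-z]
    return P@p["extrinsics"][:3,:3].T+p["extrinsics"][:3,3]
def save(p,n,crop=None,s=1):
    im=p["img"][...,::-1]
    if crop: l,t,r,b=crop; im=im[t:b,l:r]
    cv2.imwrite("pics/"+n,cv2.resize(im,None,fx=s,fy=s,interpolation=cv2.INTER_CUBIC))
E
python3 - <<'E'
from h import *
np.set_printoptions(precision=4,suppress=True)
print(manip.sense())
for cam in("side","top"):
    p=manip.camera(cam);save(p,cam+"1.png");print(cam,p["extrinsics"])
    for q in("jig","tube","carriage_knob","stop_face","gauge","gauge_grip","gauge_seat","set_hand_tip","pointer_tip","bolt_m16","marker","pliers_red","screwdriver_small"):
        l=manip.landmark_of(p,q)
        if l:
            rc=l[0]["position"];print(q,round(l[0]["confidence"],2),np.round(rc),proj_inv(p,*rc))
E
```

```text
{'clock': 0.0, 'qpos': array([-1.2696,  0.3005,  1.5216, -0.    ,  1.3207, -0.0666]), 'dq': array([-0.001 ,  0.0005,  0.0004,  0.0007,  0.0008,  0.0003]), 'tau': array([  0.0002, -54.3504, -36.1792,  -0.0001,   0.004 ,  -0.    ]), 'tool_pos': array([ 0.1977, -0.513 ,  0.2387]), 'tool_rot': array([-3.1404, -0.0001,  0.3678]), 'ft_force': array([-0.2934,  0.1815,  0.201 ]), 'ft_torque': array([ 0.0282,  0.0038, -0.0133]), 'grip_force': 0.0, 'finger_gap': 0.0851880087158051}
side [[-0.9993 -0.0357  0.0147  0.5437]
 [ 0.0346 -0.6598  0.7506  0.6936]
 [-0.0171  0.7506  0.6606  0.7432]
 [ 0.      0.      0.      1.    ]]
jig 0.9 [270. 306.] [ 0.5522 -0.0193  0.0604]
tube 0.81 [262. 308.] [ 0.5461 -0.0283  0.0781]
carriage_knob 0.77 [212. 319.] [ 0.5192 -0.1225  0.1374]
stop_face 0.75 [251. 327.] [ 0.5046 -0.0533  0.0838]
gauge 0.7 [353. 301.] [0.5661 0.1708 0.0282]
gauge_seat 0.87 [356. 306.] [0.556  0.1742 0.0222]
set_hand_tip 0.52 [302. 317.] [0.5337 0.1493 0.1457]
bolt_m16 0.61 [198. 294.] [ 0.58   -0.365   0.0114]
marker 0.65 [356. 218.] [0.7275 0.156  0.01  ]
pliers_red 0.77 [429. 205.] [0.7292 0.3062 0.0142]
screwdriver_small 0.55 [338. 406.] [0.3603 0.1367 0.0166]
top [[-0.0202  0.9876 -0.1555  0.3338]
 [-0.9994 -0.0244 -0.0254 -0.0693]
 [-0.0288  0.1549  0.9875  1.4426]
 [ 0.      0.      0.      1.    ]]
jig 0.64 [238. 337.] [ 0.5606 -0.0776  0.0109]
tube 0.92 [241. 324.] [ 0.541  -0.0412  0.0832]
carriage_knob 0.69 [245. 357.] [ 0.5189 -0.1292  0.1471]
stop_face 0.55 [253. 327.] [ 0.508  -0.0486  0.0844]
gauge 0.88 [240. 259.] [0.5398 0.1324 0.1461]
gauge_grip 0.79 [230. 254.] [0.5575 0.1378 0.1947]
gauge_seat 0.7 [241. 265.] [0.5376 0.1189 0.1313]
marker 0.75 [183. 263.] [0.7335 0.1404 0.0143]
pliers_red 0.96 [184. 213.] [0.7389 0.2949 0.0003]
screwdriver_small 0.75 [310. 271.] [0.3545 0.116  0.0199]
```

View pics/side1.png

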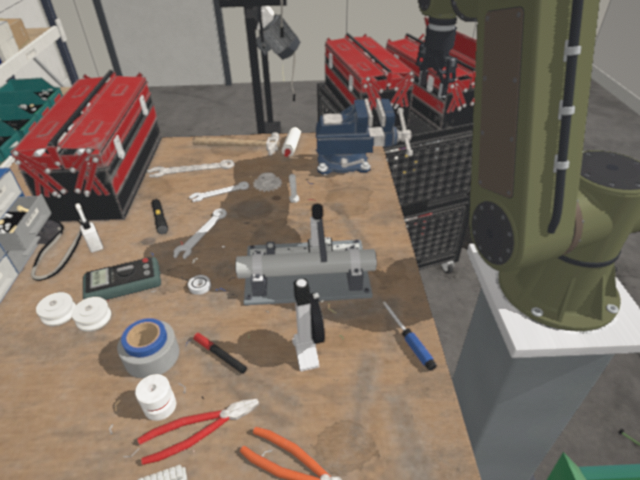

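View pics/top1.png

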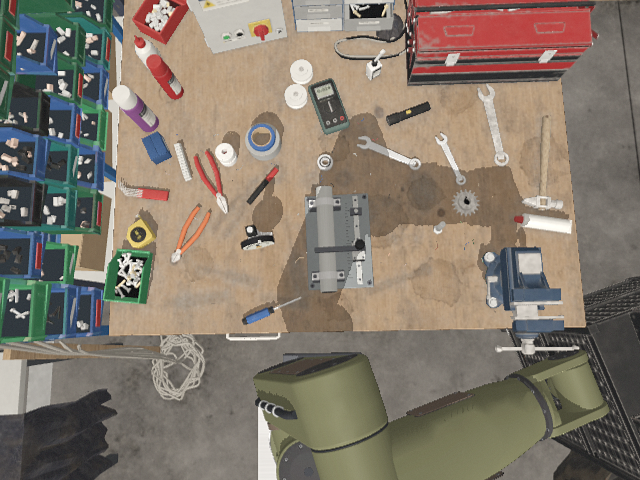

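Run:
```python
from h import *
np.set_printoptions(precision=4,suppress=True)
for cam in("side","top"):
    p=manip.camera(cam)
    C=cloud(p,np.ones((480,640),bool)); 
    def box(n,lo,hi):
        m=((C>lo)&(C<hi)).all(1);Q=C[m]
        if len(Q)>8:
            c,s,a=cv2.minAreaRect(Q[:,:2].astype(np.float32)); print(cam,n,len(Q),"rect",np.round(c,4),np.round(s,4),round(a,1),"zmax",Q[:,2].max().round(4))
        return Q
    box("knob",[.45,-.2,.135],[.6,-.06,.16]); box("grip",[.45,.08,.175],[.65,.22,.21])
    T=box("tube",[.5,-.1,.075],[.72,.03,.09]); 
    T=C[((C>[.4,-.08,.07])&(C<[.72,.0,.0845])).all(1)]
    if len(T)>50:
        L=cv2.fitLine(T[:,:2].astype(np.float32),cv2.DIST_HUBER,0,.001,.001).ravel();print("tube line",L,np.arctan2(L[1],L[0]))
    box("arm",[.4,-.11,.1],[.6,.0,.115]);box("plate",[.35,-.2,.008],[.75,.1,.017])
    box("straps",[.35,-.1,.084],[.75,.03,.095])
    box("dial",[.45,.05,.12],[.65,.25,.15])
```

```text
side knob 115 rect [ 0.5229 -0.132 ] [0.0282 0.0224] 23.4 zmax 0.1505
side grip 268 rect [0.5599 0.1525] [0.0247 0.0253] 13.4 zmax 0.2
side tube 1064 rect [ 0.6019 -0.0373] [0.204  0.0397] 2.1 zmax 0.0886
tube line [ 0.9996  0.0291  0.5485 -0.0324] 0.029124755
side arm 218 rect [ 0.5169 -0.0597] [0.0141 0.1   ] 1.6 zmax 0.1112
side plate 2641 rect [ 0.5304 -0.036 ] [0.3238 0.2785] 1.6 zmax 0.017
side straps 341 rect [ 0.5526 -0.0572] [0.0849 0.291 ] 85.6 zmax 0.0942
side dial 532 rect [0.5494 0.1551] [0.0427 0.0731] 9.4 zmax 0.15
top knob 82 rect [ 0.5228 -0.1367] [0.0244 0.0239] 88.4 zmax 0.1525
top grip 105 rect [0.5601 0.1492] [0.0255 0.0253] 13.6 zmax 0.2017
top tube 823 rect [ 0.6027 -0.0462] [0.2038 0.0456] 3.1 zmax 0.0898
tube line [ 0.9995  0.0316  0.5513 -0.0456] 0.031604495
top arm 184 rect [ 0.5163 -0.0627] [0.0145 0.0938] 1.2 zmax 0.1137
top plate 2826 rect [ 0.5525 -0.0495] [0.3915 0.2965] 0.4 zmax 0.017
top straps 328 rect [ 0.5536 -0.0641] [0.2979 0.0666] 1.6 zmax 0.0945
top dial 239 rect [0.5461 0.1468] [0.0381 0.0828] 19.7 zmax 0.1499
```

The pictures show the jig (side px ~(305,265)), with the knob at about (0.523,-0.135), the gauge standing left of it at about (0.560,0.151) with yaw about 13.5°, and the jig at yaw about 1.7°. I'll go over the knob and take it with the jaws closing along x.

```bash
python3 -m pendant '[[0.0854,0.06,0.07,0.02,2],[0.0854,0.1,0.12,0.02,4],[0.0854,0.14,0.16,0.02,6],[0.0854,0.18,0.21,0.02,8],[0.0854,0.22,0.255,0.02,10]]' 20
python3 -m pendant '[[0.0854,0.035,0.04,0,2],[0.0854,0.07,0.08,0,4],[0.0854,0.105,0.123,0,4.1],[0.0854,0.105,0.123,0,4.1],[0.0854,0.105,0.123,0,4.1]]'
cat > w.py <<'E'
from h import *
def wrist():
    s=manip.sense();p=manip.camera("wrist")
    T=np.eye(4);T[:3,:3]=R.from_euler("xyz",s["tool_rot"]).as_matrix();T[:3,3]=s["tool_pos"]
    return p,T@p["hand_eye"]
def ray(p,row,col):
    K=p["camera_matrix"];x=(np.asarray(col)-K[0,2])/K[0,0];y=(np.asarray(row)-K[1,2])/K[1,1]
    t=np.hypot(x,y);k=np.tan(t)/np.maximum(t,1e-9)
    return np.stack([x*k,-y*k,-np.ones_like(x)],-1)
def wcloud(p,E):
    r,c=np.nonzero(p["range_z"]>0);return (ray(p,r,c)*p["range_z"][r,c][:,None])@E[:3,:3].T+E[:3,3],r,c
def rect(n,C,lo,hi):
    Q=C[((C>lo)&(C<hi)).all(1)]
    if len(Q)>8:
        c,s,a=cv2.minAreaRect(Q[:,:2].astype(np.float32));print(n,len(Q),np.round(c,4),np.round(s,4),round(a,1),"z",Q[:,2].max().round(4))
    return Q
E
python3 - <<'E'
from w import *
np.set_printoptions(precision=4,suppress=True)
s=manip.sense();print(s["tool_pos"],s["tool_rot"],s["clock"])
p,E=wrist();save(p,"w1.png");C,r,c=wcloud(p,E)
rect("knob",C,[.45,-.2,.135],[.6,-.06,.16]);rect("arm",C,[.4,-.11,.1],[.6,.0,.112]);
T=rect("tube",C,[.4,-.1,.072],[.72,.03,.0865])
for q in("carriage_knob","stop_face"):
    l=manip.landmark_of(p,q);print(q,[ (np.round(x["position"]),round(x["confidence"],2)) for x in l[:2]])
E
```

```text
clock: 2.12
tool_pos: [0.4017, -0.2761, 0.2595]
tool_rot: [3.141, 0.0, 1.246]
ft_force: [0.5, -0.6, -0.1]
finger_gap: 0.0854
grip_force: 0.0
clock: 2.75
tool_pos: [0.5055, -0.155, 0.2591]
tool_rot: [-3.141, 0.0, 1.599]
ft_force: [0.2, 0.5, -0.2]
finger_gap: 0.0852
grip_force: 0.0
[ 0.5055 -0.155   0.2591] [-3.1413  0.0001  1.5985] 2.75
knob 1195 [ 0.5226 -0.1366] [0.0267 0.0266] 34.3 z 0.1497
arm 2225 [ 0.5158 -0.062 ] [0.0143 0.0962] 1.3 z 0.11
tube 14129 [ 0.5508 -0.0461] [0.3021 0.0474] 1.6 z 0.0865
carriage_knob [(array([210., 344.]), 0.79)]
stop_face [(array([ 94., 327.]), 0.87)]
```

```bash
python3 -m pendant '[[0.0854,0.017,0.018,-0.03,0],[0.0854,0.017,0.018,-0.08,0],[0.0854,0.017,0.018,-0.128,0],[0.0854,0.017,0.018,-0.128,0],[0.02,0.017,0.018,-0.128,0]]' 20
python3 -m pendant '[[0.02,0,0,0,0],[0.02,0,0,0,0],[0.02,0,0,0,0],[0.02,0,0,0,0],[0.02,0,0,0,0]]'
```

```text
clock: 3.52
tool_pos: [0.5234, -0.1375, 0.1333]
tool_rot: [3.139, 0.001, 1.597]
ft_force: [-0.3, 0.4, -0.0]
finger_gap: 0.0701
grip_force: 0.0
clock: 4.15
tool_pos: [0.5231, -0.1369, 0.1323]
tool_rot: [3.14, 0.001, 1.598]
ft_force: [-2.1, 0.4, 6.8]
finger_gap: 0.0243
grip_force: 20.8
```

View pics/w1.png

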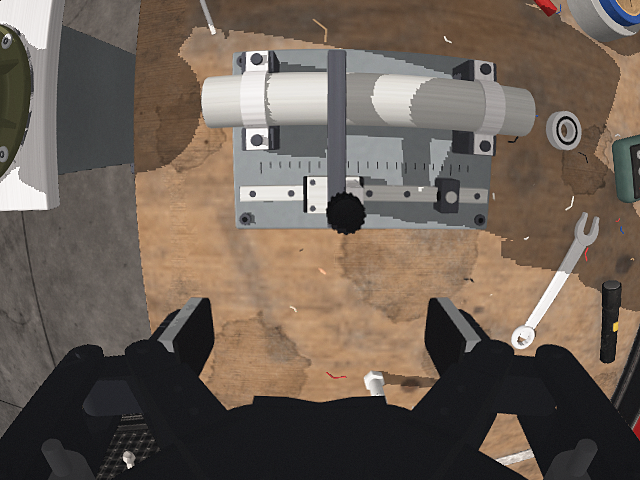

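The wrist picture shows the knob at (346,213) and the end stop block at (448,195). The jaws now hold the knob, so I'll slide it home.

```bash
python3 -m pendant '[[0.02,0.018,0.0005,0,0],[0.02,0.036,0.001,0,0],[0.02,0.054,0.0015,0,0],[0.02,0.066,0.002,0,0],[0.02,0.072,0.002,0,0]]'
python3 -m pendant '[[0.02,0.004,0,0,0],[0.02,0.007,0,0,0],[0.02,0.007,0,0,0]]'
```

```text
clock: 4.78
tool_pos: [0.5955, -0.1349, 0.1323]
tool_rot: [3.14, 0.001, 1.598]
ft_force: [-2.9, 0.7, 7.6]
finger_gap: 0.024
grip_force: 20.9
clock: 5.15
tool_pos: [0.6017, -0.1347, 0.1323]
tool_rot: [3.141, 0.0, 1.598]
ft_force: [-4.6, 1.9, 7.6]
finger_gap: 0.0239
grip_force: 20.9
```

```bash
python3 -m pendant '[[0.02,0.003,0,0,0],[0.02,0.003,0,0,0]]'; python3 -m pendant '[[0.02,0.003,0,0,0],[0.02,0.003,0,0,0],[0.02,0.003,0,0,0]]'
```

```text
clock: 5.4
tool_pos: [0.602, -0.1347, 0.1321]
tool_rot: [-3.134, -0.001, 1.598]
ft_force: [-31.0, 3.3, 21.1]
finger_gap: 0.0245
grip_force: 23.2
clock: 5.78
tool_pos: [0.6024, -0.1347, 0.1319]
tool_rot: [-3.127, -0.002, 1.598]
ft_force: [-57.2, 3.5, 32.8]
finger_gap: 0.0243
grip_force: 29.8
```

```bash
python3 -m pendant '[[0.02,-0.006,0,0,0],[0.05,-0.006,0,0,0],[0.08,-0.006,0,0,0],[0.08,-0.006,0,0,0],[0.08,-0.006,0,0.05,0]]'
python3 -m pendant '[[0.08,-0.005,0.02,0.05,0.5],[0.08,-0.015,0.07,0.1,1],[0.08,-0.025,0.12,0.14,2],[0.08,-0.04,0.17,0.14,2.4],[0.08,-0.04,0.17,0.14,2.4]]'
python3 - <<'E'
from w import *
np.set_printoptions(precision=4,suppress=True)
p,E=wrist();C,r,c=wcloud(p,E)
rect("knob",C,[.5,-.2,.135],[.66,-.06,.16]);rect("arm",C,[.5,-.1,.1],[.7,.0,.112]);rect("tube",C,[.38,-.1,.072],[.75,.01,.0865])
rect("grip",C,[.45,.08,.18],[.65,.22,.21]);rect("dial",C,[.45,.05,.12],[.65,.25,.148]);
Q=C[((C>[.45,.05,.195])&(C<[.65,.25,.203])).all(1)];print(np.median(Q,0))
F=rect("foot",C,[.45,.05,.03],[.68,.27,.06])
save(p,"w2.png");print(manip.sense()["ft_force"])
E
```

```text
clock: 6.4
tool_pos: [0.6004, -0.1344, 0.1782]
tool_rot: [-3.135, -0.002, 1.598]
ft_force: [0.1, 0.3, 0.5]
finger_gap: 0.0801
grip_force: 0.0
clock: 7.02
tool_pos: [0.5611, 0.0385, 0.3225]
tool_rot: [3.14, 0.0, 1.812]
ft_force: [0.3, 0.3, -0.3]
finger_gap: 0.0798
grip_force: 0.0
knob 529 [ 0.5999 -0.1335] [0.0257 0.0264] 26.3 z 0.1501
arm 1129 [ 0.5925 -0.0553] [0.0151 0.0885] 2.1 z 0.1103
tube 8420 [ 0.5519 -0.0456] [0.3026 0.0479] 1.9 z 0.0865
grip 1209 [0.5591 0.149 ] [0.0248 0.0249] 11.8 z 0.1996
dial 1936 [0.5481 0.1469] [0.0411 0.0805] 14.2 z 0.148
[0.5588 0.1488 0.1974]
foot 129 [0.5674 0.1383] [0.0253 0.0084] 25.1 z 0.0571
[-0.2832  0.0845 -0.0431]
```

```bash
python3 -m pendant '[[0.08,-0.002,0.055,0,0],[0.08,-0.002,0.11,-0.01,-0.2],[0.08,-0.002,0.11,-0.06,-0.2],[0.08,-0.002,0.11,-0.11,-0.2],[0.08,-0.002,0.11,-0.15,-0.2]]'
python3 -m pendant '[[0.08,0,0,-0.008,0],[0.02,0,0,-0.008,0],[0.02,0,0,-0.008,0],[0.02,0,0,-0.008,0],[0.02,0,0,-0.008,0]]' 25
python3 -m pendant '[[0.02,0,0,0,0],[0.02,0,0,0,0]]'
```

```text
clock: 7.7
tool_pos: [0.5596, 0.1441, 0.1686]
tool_rot: [-3.139, 0.0, 1.789]
ft_force: [1.0, 0.0, -0.3]
finger_gap: 0.0799
grip_force: 0.0
clock: 8.32
tool_pos: [0.5602, 0.1453, 0.1645]
tool_rot: [3.139, 0.0, 1.79]
ft_force: [0.7, -0.6, 7.0]
finger_gap: 0.0237
grip_force: 28.1
clock: 8.57
tool_pos: [0.5602, 0.1453, 0.1645]
tool_rot: [3.139, 0.0, 1.79]
ft_force: [-0.0, -0.8, 7.9]
finger_gap: 0.0235
grip_force: 28.1
```

```bash
python3 -m pendant '[[0.02,0,0,0.03,0],[0.02,0,0,0.07,0],[0.02,0,0,0.11,0],[0.02,0,0,0.14,0],[0.02,0,0,0.14,0]]'
python3 -m pendant '[[0.02,0,-0.04,0,-0.5],[0.02,-0.002,-0.085,0,-1],[0.02,-0.004,-0.13,0,-1.5],[0.02,-0.006,-0.17,0,-2],[0.02,-0.006,-0.19,0,-2.2]]'
python3 -m pendant '[[0.02,0,0,0,0],[0.02,0,0,0,0],[0.02,0,0,0,0]]'
python3 - <<'E'
from w import *
np.set_printoptions(precision=4,suppress=True)
p=manip.camera("side")
for q in("gauge","gauge_seat","gauge_back","gauge_grip","pointer_tip","set_hand_tip"):
    l=manip.landmark_of(p,q);print(q,[(np.round(x["position"],1),round(x["confidence"],2)) for x in l[:2]])
p2=manip.camera("top");m=manip.cut_out(p2,"gauge")
save(p,"s3.png",(200,120,440,300),3)
C=cloud(p,np.ones((480,640),bool));rect("foot side",C,[.4,-.2,.14],[.66,.05,.19])
p,E=wrist();C,r,c=wcloud(p,E);save(p,"w3.png")
rect("foot wrist",C,[.4,-.2,.14],[.66,.05,.19])
E
```

```text
clock: 9.2
tool_pos: [0.56, 0.1453, 0.3049]
tool_rot: [3.138, 0.0, 1.79]
ft_force: [0.5, -0.2, -4.9]
finger_gap: 0.0234
grip_force: 26.8
clock: 9.82
tool_pos: [0.5531, -0.0464, 0.3013]
tool_rot: [-3.139, -0.0, 1.596]
ft_force: [0.3, 1.0, -3.5]
finger_gap: 0.0236
grip_force: 26.8
clock: 10.2
tool_pos: [0.5537, -0.0438, 0.303]
tool_rot: [-3.141, -0.0, 1.6]
ft_force: [-0.1, 0.1, -3.6]
finger_gap: 0.0238
grip_force: 26.8
gauge [(array([237.6, 302.4]), 0.95)]
gauge_seat []
gauge_back [(array([222.4, 291.1]), 0.74)]
gauge_grip [(array([166.7, 301.4]), 0.71)]
pointer_tip []
set_hand_tip [(array([178.4, 318.6]), 0.51)]
foot side 604 [ 0.5727 -0.0695] [0.0413 0.1603] 18.7 z 0.1899
foot wrist 2052 [ 0.5538 -0.0314] [0.0342 0.0611] 1.6 z 0.19
```

View pics/s3.png

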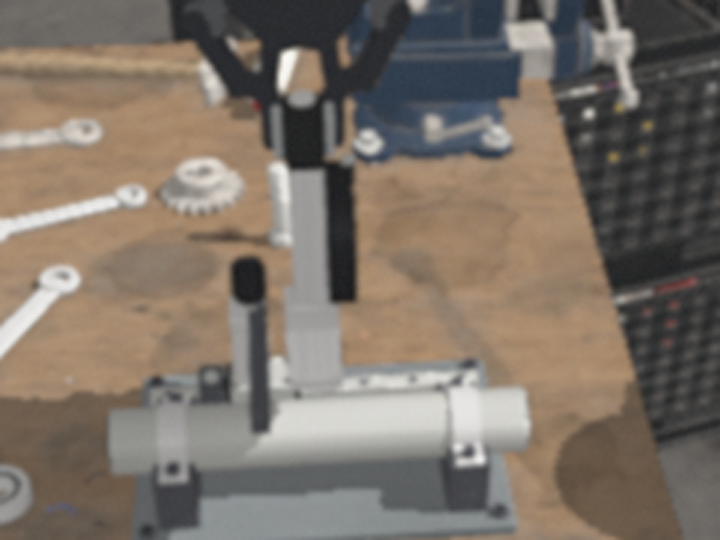

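View pics/w3.png

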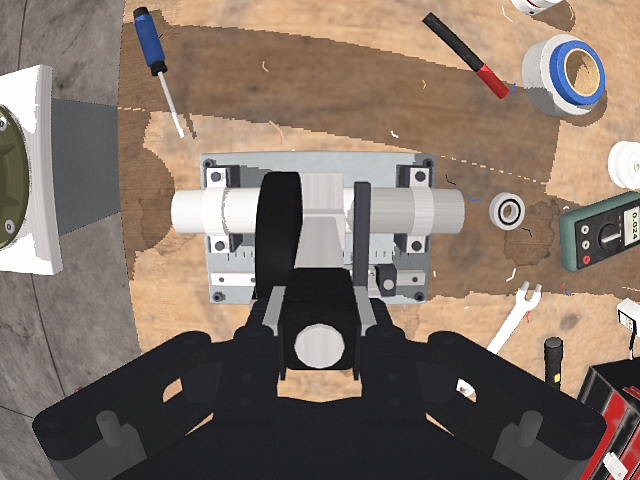

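The gauge is held upright above the tube. Its foot is at wrist-picture px (325,190), between the straps and short of the stop arm at (362,230). Next I'll check the foot's y offset.

Run:
```python
from w import *
np.set_printoptions(precision=4,suppress=True)
p=manip.camera("side")
for q,z in(("gauge",.1385),("gauge_grip",.3115)):
    l=manip.landmark_of(p,q);print(q,[proj_inv(p,*x["position"],z=z) for x in l[:1]])
s=manip.sense();p,E=wrist();C,r,c=wcloud(p,E)
for a,b in((.13,.15),(.15,.17),(.17,.185),(.19,.21),(.21,.23),(.23,.25)):
    Q=C[((C>[.545,-.15,a])&(C<[.585,.05,b])).all(1)]
    if len(Q)>5:print(a,len(Q),np.percentile(Q,[1,50,99],axis=0))
G=C[((C>[.535,-.09,.308])&(C<[.575,0,.34])).all(1)];print("top",np.percentile(G,[1,50,99],axis=0) if len(G) else 0)
T=C[((C>[.42,-.1,.065])&(C<[.70,.01,.0865])).all(1)]
Y=T[:,1]-.03*(T[:,0]-.555);print("tube y at .555",np.percentile(Y,[2,98]))
print(s["tool_pos"])
```

```text
gauge [array([ 0.5986, -0.123 ,  0.1385])]
gauge_grip [array([ 0.5538, -0.0388,  0.3115])]
0.13 167 [[ 0.5456 -0.0047  0.1403]
 [ 0.558  -0.0021  0.1481]
 [ 0.5696 -0.0006  0.1499]]
0.15 1033 [[ 0.5452 -0.0252  0.1504]
 [ 0.5574 -0.0148  0.1605]
 [ 0.5701 -0.0039  0.1698]]
0.17 175 [[ 0.5454 -0.0259  0.1701]
 [ 0.558  -0.0253  0.1764]
 [ 0.5698 -0.0229  0.1848]]
0.19 252 [[ 0.5453 -0.0397  0.19  ]
 [ 0.556  -0.0279  0.1956]
 [ 0.5695 -0.0256  0.2098]]
0.21 239 [[ 0.5453 -0.0289  0.2102]
 [ 0.5542 -0.0281  0.2212]
 [ 0.5628 -0.0275  0.2298]]
0.23 309 [[ 0.5452 -0.0295  0.2301]
 [ 0.554  -0.0285  0.2418]
 [ 0.563  -0.0279  0.2497]]
top [[ 0.5357 -0.0545  0.3094]
 [ 0.5531 -0.0348  0.3326]
 [ 0.5738 -0.0282  0.3393]]
tube y at .555 [-0.0768 -0.0123]
[ 0.5537 -0.0448  0.3032]
```

```bash
python3 -m pendant '[[0.02,0,-0.0075,0,0],[0.02,0,-0.0075,-0.02,0],[0.02,0,-0.0075,-0.04,0],[0.02,0,-0.0075,-0.055,0],[0.02,0,-0.0075,-0.064,0]]'
python3 -m pendant '[[0.02,0,0,-0.003,0],[0.02,0,0,-0.006,0],[0.02,0,0,-0.008,0]]'
python3 -m pendant '[[0.02,0,0,-0.001,0],[0.02,0,0,-0.001,0]]'
```

```text
clock: 11.52
tool_pos: [0.5536, -0.0525, 0.2386]
tool_rot: [-3.141, -0.0, 1.598]
ft_force: [0.5, -1.5, -3.4]
finger_gap: 0.0234
grip_force: 26.8
clock: 11.9
tool_pos: [0.5538, -0.0523, 0.2315]
tool_rot: [3.141, 0.0, 1.598]
ft_force: [0.1, -0.2, -3.1]
finger_gap: 0.0236
grip_force: 26.8
clock: 12.15
tool_pos: [0.5538, -0.0524, 0.2304]
tool_rot: [3.141, 0.0, 1.598]
ft_force: [0.9, -1.0, -2.6]
finger_gap: 0.0236
grip_force: 26.9
```

```bash
python3 -m pendant '[[0.02,0,0,-0.001,0],[0.02,0,0,-0.001,0]]'; python3 -m pendant '[[0.02,0,0,-0.001,0],[0.02,0,0,-0.001,0]]'
```

```text
clock: 12.4
tool_pos: [0.5539, -0.0525, 0.2304]
tool_rot: [3.14, 0.001, 1.598]
ft_force: [-2.4, -1.7, 6.2]
finger_gap: 0.0236
grip_force: 28.0
clock: 12.65
tool_pos: [0.5541, -0.0525, 0.2303]
tool_rot: [3.139, 0.001, 1.598]
ft_force: [-3.4, -0.9, 13.3]
finger_gap: 0.0236
grip_force: 29.0
```

```bash
python3 -m pendant '[[0.02,0,0,0.001,0],[0.02,0.004,0,0.001,0],[0.02,0.008,0.0002,0.001,0],[0.02,0.011,0.0003,0.001,0],[0.02,0.011,0.0003,0.001,0]]'
python3 -m pendant '[[0.02,0.0015,0,0,0],[0.02,0.0015,0,0,0]]'
python3 -m pendant '[[0.02,0.0015,0,0,0],[0.02,0.0015,0,0,0]]'
```

```text
clock: 13.28
tool_pos: [0.5643, -0.0521, 0.2302]
tool_rot: [-3.14, 0.0, 1.598]
ft_force: [-8.1, -1.3, 10.3]
finger_gap: 0.0237
grip_force: 33.8
clock: 13.52
tool_pos: [0.5654, -0.0521, 0.2302]
tool_rot: [-3.139, 0.0, 1.598]
ft_force: [-11.3, -0.5, 13.0]
finger_gap: 0.0235
grip_force: 37.7
clock: 13.78
tool_pos: [0.5675, -0.052, 0.2301]
tool_rot: [-3.141, 0.0, 1.598]
ft_force: [-5.6, -1.2, 9.2]
finger_gap: 0.0239
grip_force: 28.9
```

```bash
python3 -m pendant '[[0.02,0.0015,0,0.0003,0],[0.02,0.0015,0,0.0003,0]]'
python3 -m pendant '[[0.02,0.0015,0,0,0],[0.02,0.0015,0,0,0]]'
python3 - <<'E'
from w import *
p=manip.camera("side");save(p,"s4.png",(250,140,390,280),4)
m=manip.cut_out(p,"gauge");C=cloud(p,m[0]["region"]) if m else cloud(p,np.ones((480,640),bool))
Q=C[(C[:,2]>.07)&(C[:,2]<.12)];print("foot x",np.percentile(Q[:,0],[1,50,99]),np.percentile(Q[:,1],[1,50,99]))
for y in(-.045,):
    C=cloud(p,np.ones((480,640),bool));A=C[((C>[.57,-.03,.091])&(C<[.62,-.005,.107])).all(1)];print("arm end",np.percentile(A,[2,50,98],axis=0))
E
```

```text
clock: 14.02
tool_pos: [0.5688, -0.052, 0.2302]
tool_rot: [-3.14, -0.0, 1.598]
ft_force: [-6.1, -1.2, 7.8]
finger_gap: 0.024
grip_force: 29.3
clock: 14.28
tool_pos: [0.5701, -0.052, 0.2302]
tool_rot: [-3.14, -0.0, 1.598]
ft_force: [-8.8, -0.5, 8.7]
finger_gap: 0.0236
grip_force: 31.1Traceback (most recent call last):
  File "<stdin>", line 4, in <module>
    return _quantile_unchecked(
        a, q, axis, out, overwrite_input, method, keepdims, weights)
    return _ureduce(a,
                    func=_quantile_ureduce_func,
    ...<5 lines>...
                    overwrite_input=overwrite_input,
                    method=method)
    r = func(a, **kwargs)
    result = _quantile(arr,
                       quantiles=q,
    ...<2 lines>...
                       out=out,
                       weights=wgt)
    slices_having_nans = np.isnan(arr[-1, ...])
                                  ~~~^^^^^^^^^
IndexError: index -1 is out of bounds for axis 0 with size 0
```

View pics/s4.png

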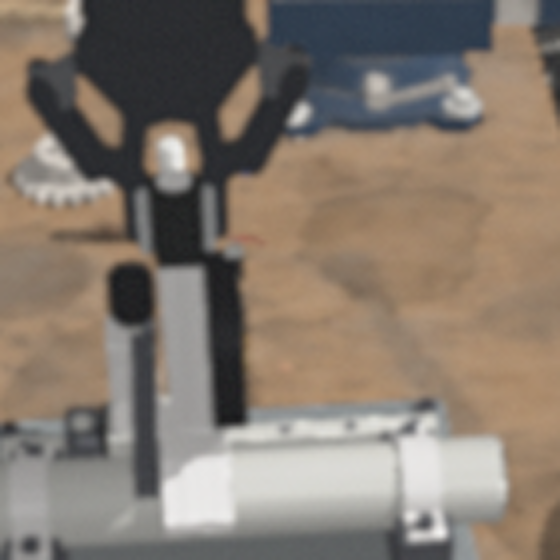

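The picture shows the foot (px ~(197,490)) astride the tube, with its back practically at the stop arm (px ~(150,420)). I'll push on until the force rises.

```bash
python3 -m pendant '[[0.02,0.001,0,0,0],[0.02,0.001,0,0,0]]'
python3 -m pendant '[[0.02,0.001,0,0,0],[0.02,0.001,0,0,0]]'
python3 -m pendant '[[0.02,0.0005,0,0,0],[0.02,0.0005,0,0,0]]'
python3 -c "
from w import *
p,E=wrist();C,r,c=wcloud(p,E)
for n,lo,hi in(('arm',[.57,-.01,.1],[.62,.02,.112]),('arm2',[.58,-.05,.104],[.63,.02,.112]),('foot',[.53,-.06,.07],[.585,.02,.1])):
    Q=C[((C>lo)&(C<hi)).all(1)];print(n,len(Q),np.percentile(Q,[1,50,99],axis=0).round(4) if len(Q)else 0)
"
```

```text
clock: 14.62
tool_pos: [0.571, -0.052, 0.2301]
tool_rot: [-3.139, -0.0, 1.598]
ft_force: [-8.2, -0.1, 9.2]
finger_gap: 0.0239
grip_force: 33.6
clock: 14.88
tool_pos: [0.5718, -0.052, 0.2302]
tool_rot: [-3.139, -0.0, 1.598]
ft_force: [-10.5, -1.1, 10.1]
finger_gap: 0.0237
grip_force: 36.9
clock: 15.12
tool_pos: [0.5722, -0.052, 0.2302]
tool_rot: [-3.138, -0.0, 1.598]
ft_force: [-10.8, -0.4, 11.5]
finger_gap: 0.0238
grip_force: 38.9
arm 0 0
arm2 1018 [[ 0.5837 -0.0495  0.1045]
 [ 0.5926 -0.0303  0.1076]
 [ 0.5994 -0.0121  0.1093]]
foot 1508 [[ 0.5533 -0.0331  0.0728]
 [ 0.5693 -0.0212  0.0863]
 [ 0.5844 -0.0087  0.0981]]
```

```bash
cat > pitch.py <<'E'
from w import *
def stem(lo=.115,hi=.2):
    p=manip.camera("side");C=cloud(p,np.ones((480,640),bool))
    K=p["camera_matrix"];X=[]
    for z in np.arange(lo,hi,.008):
        Q=C[(abs(C[:,2]-z)<.004)&(abs(C[:,0]-.57)<.03)&(abs(C[:,1]+.035)<.07)]
        if len(Q)>6: X.append((z,*np.percentile(Q[:,0],[3,97]),np.median(Q[:,1]),len(Q)))
    return p,np.array(X)
E
python3 - <<'E'
from pitch import *
np.set_printoptions(precision=4,suppress=True)
p,X=stem();print(X)
p,E=wrist();C,r,c=wcloud(p,E)
for z in np.arange(.07,.235,.01):
    Q=C[(abs(C[:,2]-z)<.005)&(abs(C[:,0]-.57)<.04)&(C[:,1]>-.06)&(C[:,1]<.02)]
    if len(Q)>6:print(round(z,3),np.percentile(Q[:,0],[3,50,97]),np.percentile(Q[:,1],[3,97]),len(Q))
save(p,"w5.png",(160,100,480,340),2)
E
```

```text
[[ 0.115   0.5527  0.5857 -0.0321 76.    ]
 [ 0.123   0.5601  0.5793 -0.0335 32.    ]
 [ 0.131   0.5432  0.5804 -0.0332 27.    ]
 [ 0.139   0.5463  0.5801 -0.0334 45.    ]
 [ 0.147   0.5436  0.579  -0.0327 46.    ]
 [ 0.155   0.5414  0.5801 -0.0327 54.    ]
 [ 0.163   0.5403  0.5789 -0.0324 68.    ]
 [ 0.171   0.5408  0.5803 -0.0319 66.    ]
 [ 0.179   0.5411  0.5796 -0.0049 73.    ]
 [ 0.187   0.5424  0.5809 -0.0083 77.    ]
 [ 0.195   0.5421  0.5792 -0.0132 87.    ]]
0.07 [0.5533 0.586  0.6095] [-0.0257 -0.0084] 145
0.08 [0.5544 0.5798 0.6093] [-0.0566 -0.0098] 995
0.09 [0.5557 0.5701 0.5844] [-0.03   -0.0193] 640
0.1 [0.5566 0.5755 0.5944] [-0.0333 -0.0114] 360
0.11 [0.5669 0.5923 0.5992] [-0.0584 -0.0133] 1361
0.12 [0.5588 0.5809 0.586 ] [-0.0554 -0.0331] 448
0.13 [0.5569 0.5648 0.5783] [-0.0369 -0.0295] 137
0.14 [0.5567 0.5654 0.5782] [-0.0366 -0.0144] 160
0.15 [0.5569 0.5665 0.5784] [-0.0367 -0.0073] 190
0.16 [0.5446 0.5639 0.5786] [-0.0365 -0.0017] 225
0.17 [0.5425 0.5622 0.5787] [-0.0369 -0.0018] 351
0.18 [0.5411 0.5563 0.578 ] [-0.0367 -0.0028] 551
0.19 [0.5409 0.5542 0.5777] [-0.0368 -0.0063] 898
0.2 [0.541  0.5523 0.5772] [-0.0369 -0.0124] 1493
0.21 [0.5413 0.5501 0.5756] [-0.0537 -0.0242] 2826
0.22 [0.5403 0.57   0.5808] [-0.057  -0.0352] 332
0.23 [0.5484 0.5705 0.594 ] [-0.0465 -0.0352] 1002
```

View pics/w5.png

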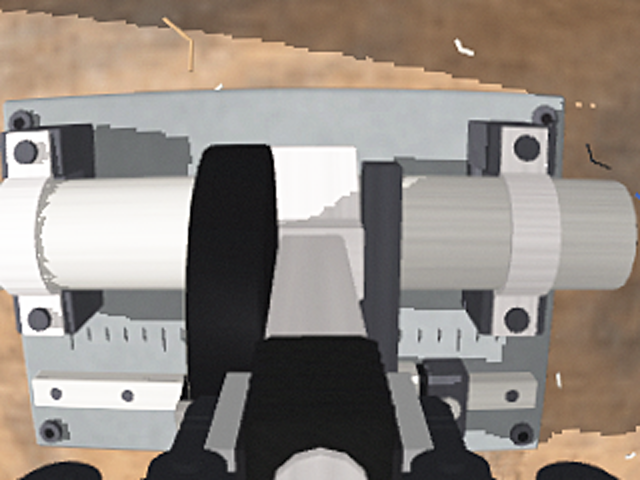

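```bash
python3 -m pendant '[[0.02,0,0,0.0004,0],[0.02,0.001,0,0.0004,0],[0.02,0.001,0,0.0004,0]]' 45
python3 -m pendant '[[0.02,0.001,0,0,0],[0.02,0.001,0,0,0]]'
python3 -m pendant '[[0.02,0.001,0,0,0],[0.02,0.001,0,0,0]]'
```

```text
clock: 15.65
tool_pos: [0.5726, -0.052, 0.2302]
tool_rot: [-3.137, -0.0, 1.598]
ft_force: [-16.2, -0.8, 11.4]
finger_gap: 0.0237
grip_force: 46.9
clock: 15.9
tool_pos: [0.5733, -0.052, 0.2303]
tool_rot: [-3.135, -0.0, 1.598]
ft_force: [-17.5, -0.9, 13.0]
finger_gap: 0.0237
grip_force: 50.7
clock: 16.15
tool_pos: [0.5742, -0.052, 0.2304]
tool_rot: [-3.135, -0.0, 1.598]
ft_force: [-20.2, -1.5, 15.0]
finger_gap: 0.0235
grip_force: 56.6
```

```bash
python3 -m pendant '[[0.02,-0.0025,0,-0.0003,0],[0.02,-0.0025,0,-0.0003,0]]'
python3 - <<'E'
from pitch import *
np.set_printoptions(precision=4,suppress=True)
ims=[]
for cam in("side","top","wrist"):
    if cam=="wrist":p,E=wrist()
    else:p=manip.camera(cam)
    for q in("set_hand","set_hand_tip","pointer"):
        m=manip.cut_out(p,q)
        for x in m[:2]:
            reg=x["region"]
            if cam=="wrist":
                r,c=np.nonzero(reg&(p["range_z"]>0));Q=(ray(p,r,c)*p["range_z"][r,c][:,None])@E[:3,:3].T+E[:3,3]
            else:Q=cloud(p,reg)
            print(cam,q,round(x["confidence"],2),x["extent"],reg.sum(),np.median(Q,0) if len(Q) else None)
    cv2.imwrite(f"pics/{cam}6.png",p["img"][...,::-1]);np.save(f"{cam}6.npy",p["range_z"])
    if cam=="side":ims.append(cv2.resize(p["img"][180:230,285:335],(400,400),interpolation=cv2.INTER_CUBIC))
    if cam=="top":ims.append(cv2.resize(p["img"][205:265,295:355],(400,400),interpolation=cv2.INTER_CUBIC))
w2=cv2.imread("pics/w2.png")[...,::-1]
ims2=cv2.resize(w2[130:330,160:560],(800,400))
t=cv2.imread("pics/top1.png")[...,::-1]
out=np.vstack([np.hstack(ims),ims2])[:,:,::-1]
cv2.imwrite("pics/c6.png",cv2.resize(out,(600,600)))
E
```

```text
clock: 16.4
tool_pos: [0.5726, -0.052, 0.2303]
tool_rot: [-3.139, -0.0, 1.598]
ft_force: [-12.3, -1.1, 11.5]
finger_gap: 0.0234
grip_force: 48.2
top set_hand 0.31 [243.2, 311.7, 265.0, 323.2] 180 [0.3381 0.1626 0.0207]
wrist set_hand 0.63 [245.1, 293.7, 256.4, 312.4] 109 [ 0.5408 -0.0565  0.2141]
wrist set_hand_tip 0.59 [249.0, 289.7, 255.5, 312.6] 91 [ 0.5406 -0.0563  0.2125]
wrist pointer 0.46 [244.8, 294.9, 254.9, 312.1] 66 [ 0.5407 -0.0565  0.2138]
```

View pics/c6.png

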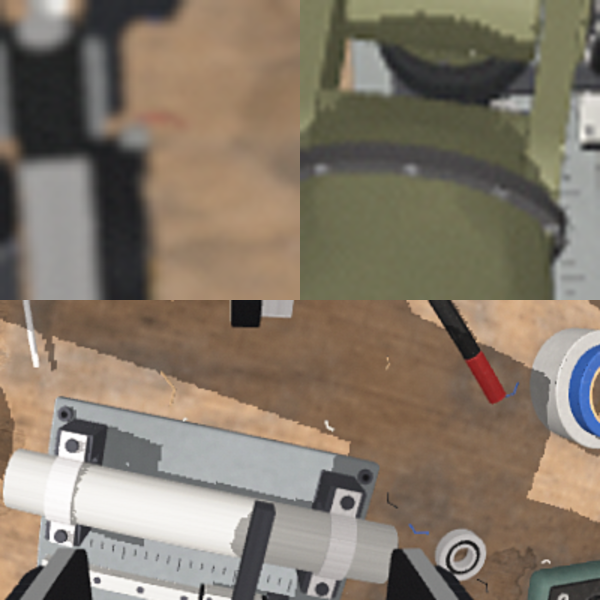

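Side view: the nub is at crop (132,135), on the dial rim just right of centre. The top camera is blocked by the arm, and the lower crop does not show the gauge. The wrist picture gives the nub at about (0.541,-0.0565,0.213), so I'll look closer there.

Run:
```python
from pitch import *
np.set_printoptions(precision=4,suppress=True)
p,E=wrist();m=manip.cut_out(p,"set_hand")
im=p["img"];cv2.imwrite("pics/c7.png",cv2.resize(im[230:340,200:320][...,::-1],None,fx=5,fy=5,interpolation=cv2.INTER_CUBIC))
C,r,c=wcloud(p,E)
s=(C[:,0]>.53)&(C[:,0]<.556)&(C[:,1]>-.09)&(C[:,1]<.01)&(C[:,2]>.195)&(C[:,2]<.225)
for y in np.arange(-.075,-.015,.002):
    Q=C[s&(abs(C[:,1]-y)<.001)]
    if len(Q):print(round(y,3),len(Q),"z",np.percentile(Q[:,2],[5,50,95]),"x",np.percentile(Q[:,0],[5,95]))
if m:
    reg=m[0]["region"];rr,cc=np.nonzero(reg);Q=(ray(p,rr,cc)*p["range_z"][rr,cc][:,None])@E[:3,:3].T+E[:3,3]
    print(m[0]["confidence"],np.percentile(Q,[3,25,50,75,97],axis=0))
```

```text
-0.063 1 z [0.2139 0.2139 0.2139] x [0.5396 0.5396]
-0.061 9 z [0.2134 0.2139 0.2148] x [0.5396 0.5406]
-0.059 7 z [0.214  0.2147 0.2153] x [0.5396 0.5409]
-0.057 53 z [0.2069 0.2136 0.2159] x [0.5398 0.542 ]
-0.055 56 z [0.2015 0.2103 0.213 ] x [0.5396 0.5445]
-0.053 66 z [0.2105 0.2115 0.2123] x [0.5427 0.5493]
-0.051 66 z [0.2107 0.2117 0.2127] x [0.5426 0.5501]
-0.049 82 z [0.2105 0.212  0.2129] x [0.5426 0.5503]
-0.047 129 z [0.2107 0.2119 0.2126] x [0.5427 0.5552]
-0.045 133 z [0.2108 0.2118 0.2127] x [0.5428 0.5553]
-0.043 141 z [0.2105 0.2116 0.2125] x [0.5428 0.5552]
-0.041 136 z [0.2103 0.2113 0.2125] x [0.5427 0.5552]
-0.039 139 z [0.2101 0.211  0.2121] x [0.5428 0.5552]
-0.037 145 z [0.2098 0.2109 0.2119] x [0.5426 0.5555]
-0.035 168 z [0.2092 0.2101 0.2112] x [0.5423 0.5554]
-0.033 158 z [0.2085 0.2093 0.2105] x [0.5421 0.5554]
-0.031 159 z [0.2076 0.2086 0.2099] x [0.5424 0.5554]
-0.029 160 z [0.2067 0.2081 0.2091] x [0.5421 0.5552]
-0.027 158 z [0.206  0.2071 0.2083] x [0.5418 0.5551]
-0.025 177 z [0.2046 0.2059 0.2072] x [0.5415 0.5552]
-0.023 167 z [0.203  0.2046 0.2059] x [0.5417 0.5554]
-0.021 166 z [0.2017 0.2032 0.2045] x [0.542  0.5553]
-0.019 159 z [0.2007 0.202  0.203 ] x [0.5419 0.5552]
-0.017 174 z [0.1985 0.2004 0.2021] x [0.5417 0.5554]
```

View pics/c7.png

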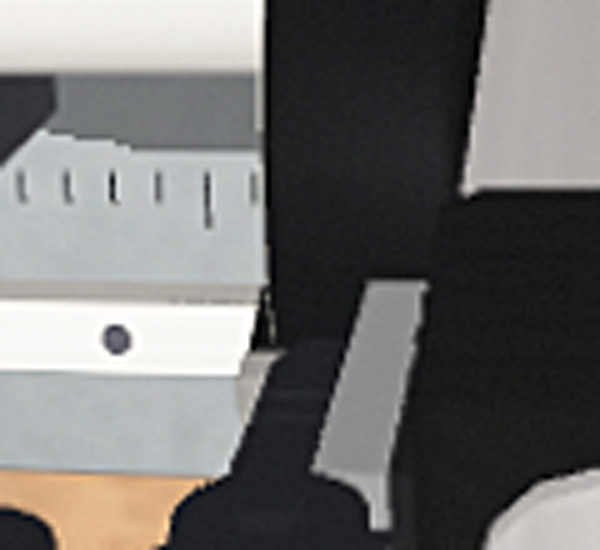

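Run:
```python
from pitch import *
p,_=wrist();s=manip.sense()
H=p["hand_eye"];K=p["camera_matrix"]
T=np.eye(4);T[:3,:3]=R.from_euler("xyz",[3.14,0,1.812]).as_matrix();T[:3,3]=[.5611,.0385,.3225]
E=T@H;print("cam pos",E[:3,3],"f",K[0,0])
def fproj(P):
    q=np.linalg.inv(E)@np.r_[P,1];x,y,z=q[0],-q[1],-q[2];r=np.hypot(x,y);t=np.arctan2(r,z)
    return K[1,2]+K[1,1]*t*y/r,K[0,2]+K[0,0]*t*x/r
yaw=.218;g=np.array([.559,.149])
def gp(x,y,z):return np.r_[g+np.array([[np.cos(yaw),-np.sin(yaw)],[np.sin(yaw),np.cos(yaw)]])@[x,y],z]
for n,P in(("griptop",gp(0,0,.198)),("dialtop front",gp(-.03,0,.146)),("corner",gp(-.012,-.012,.195))):print(n,np.round(fproj(P),1))
im=cv2.imread("pics/w2.png")
r0,c0=[int(v) for v in fproj(gp(-.028,-.012,.15))]
k=8;top,left=max(r0-34,0),c0-25;cr=cv2.resize(im[top:top+68,left:left+50],None,fx=k,fy=k,interpolation=cv2.INTER_CUBIC)
b=cr.copy()
for a in(0,.1,.2,.3,.4,.5):
    for rad,col in((.05,(0,0,255)),(.046,(0,255,0))):
        r,c=fproj(gp(-.0285,-rad*np.sin(a),.1+rad*np.cos(a)));cv2.circle(b,(int((c-left+.5)*k),int((r-top+.5)*k)),3,col,-1)
for x in(-.012,.012):
    for y in(-.012,.012):
        r,c=fproj(gp(x,y,.195));cv2.circle(b,(int((c-left+.5)*k),int((r-top+.5)*k)),3,(255,255,0),-1)
cv2.imwrite("pics/c8.png",np.hstack([cr,b])[:600]);print(top,left,cr.shape)
```

```text
cam pos [0.54429069 0.10176827 0.45672161] f 371.64829954431775
griptop [ 85.  355.3]
dialtop front [ 93.7 312.7]
corner [101.7 337.3]
73 289 (544, 400, 3)
```

View pics/c8.png

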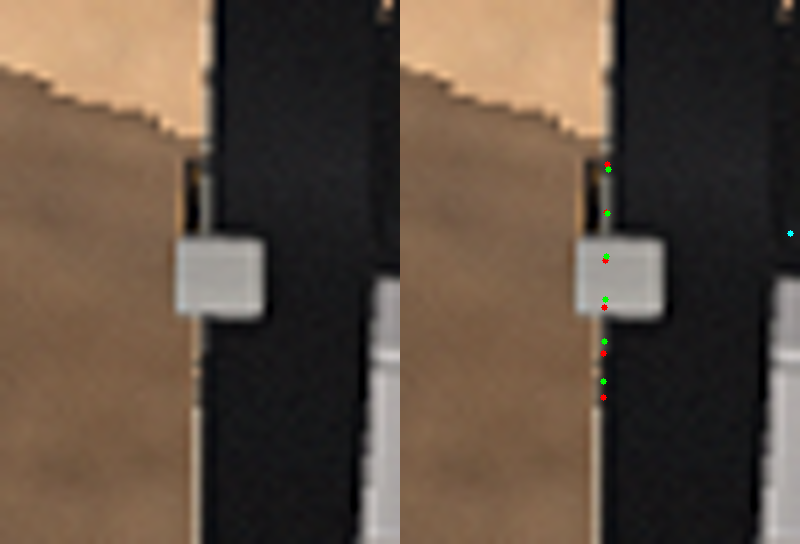

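The picture shows the nub cleanly at crop (220,277), between the projected 0.2 and 0.3 rad dots. I'll tie it to the grip's top cap in the same image to remove the camera bias.

Run:
```python
from pitch import *
p,_=wrist();H=p["hand_eye"];K=p["camera_matrix"]
T=np.eye(4);T[:3,:3]=R.from_euler("xyz",[3.14,0,1.812]).as_matrix();T[:3,3]=[.5611,.0385,.3225];E=T@H
im=cv2.cvtColor(cv2.imread("pics/w2.png"),cv2.COLOR_BGR2GRAY)
def on(row,col,z):
    v=E[:3,:3]@ray(p,row,col);o=E[:3,3];return o+v*(z-o[2])/v[2]
_,lab,st,ce=cv2.connectedComponentsWithStats((im>110).astype(np.uint8)[55:125,320:400])
for s_,c_ in zip(st,ce):
    if 15<s_[4]<900:
        col,row=c_[0]+320,c_[1]+55;print("cap?",s_+[320,55,0,0,0],on(row,col,.1975).round(4))
print((im[60:118:3,330:390:3]))
yaw=.218;ey=np.array([-np.sin(yaw),np.cos(yaw)])
for n,crow in(("nub +y",238),("nub -y",317),("mid",277.5)):
    r=73+crow/8-.5;P=on(r,289+222/8-.5,.1485);print(n,P.round(4),"lat",P[:2]@ey)
```

```text
cap? [344  75  23  22 386] [0.5591 0.1488 0.1975]
cap? [320 103   2  10  18] [0.5396 0.1275 0.1975]
cap? [335 108  26  17 378] [0.5585 0.1261 0.1975]
cap? [388 114  12  11  55] [0.5912 0.1327 0.1975]
[[ 31  32  92 174 172 179 178 178 170 165 167 167 167 169 170 172 174 172
  168 167]
 [ 33  32  59 176 178 177 171 171 172 169 168 169 166 171 173 175 176 172
  161 167]
 [ 32  33  39 171 172 174 175 179 173 170 168 164 168 173 175 168 168 172
  167 171]
 [ 23  21  23 181 179 162 162 177 175 183 187 179 176 174 174 167 171 174
  180 184]
 [ 28  24  47  19  23  28  21  20  23  16  19  14  12  13 142 181 174 174
  174 176]
 [ 26  24  49  23  25  23  19  19 186 184  19  23  26  26 109 174 175 179
  178 175]
 [ 24  26  20  24  29  18 185 200 201 198 200 202  24  27  86 163 156 156
  167 174]
 [ 27  26  19  26  27  95 205 197 204 198 197 205  47  25 128 167 165 158
  161 164]
 [ 28  28  22  26  22 180 204 199 201 196 198 202 184  22 167 176 165 162
  167 172]
 [ 29  29  26  24  21 161 204 196 201 196 197 203 179  24 144 166 160 166
  164 159]
 [ 30  30  20  25  25  97 207 197 201 196 197 201 
[... 262 characters left out ...]
 197 166 162 162
  163 166]
 [ 27  27  19  26  23  25  21  22  19  22  23  23  22  21 142 161 158 166
  170 174]
 [ 23  25  25  23  18  23  20  19  22  19  20  24  24   6 102  89  92  88
   95  98]
 [ 24  24 108 130 129 123 108 101  88  53  43  27  63 112 110 107 103 102
  100  96]
 [ 25  23 124 147 148 147 148 146 147 161 104 104 104 103  97  99 100 109
  105 107]
 [ 23  20 138 147 146 146 148 147 173 205 104 105 103 101 103 101  97  99
  102 109]
 [ 23  18 182 200 201 202 199 200 214 216 102 106  98 101 105 106 106 100
  102 110]]
nub +y [0.5344 0.1359 0.1485] lat 0.017064394754312432
nub -y [0.5363 0.1278 0.1485] lat 0.008791865348633798
mid [0.5354 0.1318 0.1485] lat 0.012922548151041692
```

```bash
python3 -m pendant '[[0.02,0,0,0,0],[0.02,-0.0002,0.0055,0,0],[0.02,-0.0003,0.011,0,0],[0.02,-0.0005,0.0165,-0.0003,0],[0.02,-0.0006,0.0217,-0.0006,0]]' 25
python3 -m pendant '[[0.02,-0.0002,0.0055,-0.0005,0],[0.02,-0.0003,0.011,-0.0013,0],[0.02,-0.0005,0.0165,-0.0023,0],[0.02,-0.0006,0.0216,-0.0033,0],[0.02,-0.0006,0.0216,-0.0033,0]]'
cat > lean.py <<'E'
from pitch import *
np.set_printoptions(precision=4,suppress=True)
p,E=wrist();C,r,c=wcloud(p,E)
# dial rim: cylinder about x; fit circle of r 46 in y-z
Q=C[(C[:,0]>.5435)&(C[:,0]<.553)&(C[:,1]>-.08)&(C[:,1]<.06)&(C[:,2]>.15)&(C[:,2]<.222)]
from scipy.optimize import least_squares
f=least_squares(lambda v:np.hypot(Q[:,1]-v[0],Q[:,2]-v[1])-.046,[-.03,.16],loss="soft_l1",f_scale=.0008)
print("dial centre yz",f.x,len(Q),"-> lean",np.arctan2(f.x[0]+.0455,f.x[1]-.060), np.hypot(f.x[0]+.0455,f.x[1]-.06))
# stem left face line
S=C[(C[:,0]>.563)&(C[:,0]<.575)&(C[:,2]>.12)&(C[:,2]<.2)&(C[:,1]<.03)&(C[:,1]>-.06)]
if len(S)>20:
    L=cv2.fitLine(S[:,1:].astype(np.float32),cv2.DIST_HUBER,0,.001,.001).ravel();print("stem lean",np.arctan(L[0]/L[1]),len(S))
for src in("wrist","side"):
    if src=="side":
        p=manip.camera("side")
    for x in manip.cut_out(p,"set_hand")[:1]:
        reg=x["region"]
        if src=="wrist":
            rr,cc=np.nonzero(reg);N=(ray(p,rr,cc)*p["range_z"][rr,cc][:,None])@E[:3,:3].T+E[:3,3]
        else:N=cloud(p,reg)
        print(src,"nub",round(x["confidence"],2),len(N),np.percentile(N,[5,50,95],axis=0))
    for x in manip.landmark_of(p,"set_hand_tip")[:1]:print(x)
_,X=stem();print(X[:,:3])
E
python3 lean.py
```

```text
clock: 17.82
tool_pos: [0.5722, -0.0306, 0.2296]
tool_rot: [-3.139, 0.001, 1.598]
ft_force: [-9.7, -2.9, 8.3]
finger_gap: 0.0233
grip_force: 48.2
clock: 18.45
tool_pos: [0.5715, -0.0086, 0.2262]
tool_rot: [-3.139, 0.0, 1.598]
ft_force: [-11.1, -2.1, 8.9]
finger_gap: 0.0235
grip_force: 48.2
dial centre yz [-0.023   0.1635] 1762 -> lean 0.2143941633720613 0.10594932983135888
stem lean 0.21963367 345
{'position': [356.5, 217.7], 'confidence': 0.72}
[[0.115  0.562  0.5863]
 [0.123  0.5603 0.5788]
 [0.131  0.5441 0.5803]
 [0.139  0.5408 0.5794]
 [0.147  0.5406 0.5795]
 [0.155  0.5409 0.5782]
 [0.163  0.5419 0.5806]
 [0.171  0.5416 0.5801]
 [0.179  0.5412 0.5779]
 [0.187  0.5403 0.5793]
 [0.195  0.5426 0.5807]]
```

```bash
python3 -m pendant '[[0.02,-0.0001,0.0018,-0.0004,0],[0.02,-0.0001,0.0036,-0.0008,0],[0.02,-0.0001,0.0036,-0.0008,0],[0.02,-0.0001,0.0036,-0.0008,0]]'
cat >> lean.py <<'E'
print("--- nub by radius")
def nub(C,cy,cz):
    d=C-[0,cy,cz];rr=np.hypot(d[:,1],d[:,2]);a=np.arctan2(-d[:,1],d[:,2])
    m=(C[:,0]>.536)&(C[:,0]<.549)&(rr>.0475)&(rr<.0525)&(abs(a)<.6)
    print(m.sum(),np.percentile(a[m],[3,25,50,75,97]) if m.any() else 0,np.percentile(C[m],[5,50,95],axis=0) if m.any() else 0)
nub(C,*f.x);nub(cloud(p,np.ones((480,640),bool)),*f.x)
E
python3 lean.py
```

```text
clock: 19.3
tool_pos: [0.5715, -0.0053, 0.2254]
tool_rot: [-3.139, 0.0, 1.598]
ft_force: [-10.7, -1.2, 9.5]
finger_gap: 0.0234
grip_force: 48.4
dial centre yz [-0.0211  0.1632] 1681 -> lean 0.2324564089666028 0.10601396480685465
stem lean 0.23678322 351
wrist nub 0.55 1518 [[ 0.5866 -0.1329  0.0944]
 [ 0.5937 -0.0359  0.1077]
 [ 0.6032 -0.0116  0.1289]]
{'position': [269.1, 315.0], 'confidence': 0.69}
{'position': [219.0, 306.9], 'confidence': 0.46}
[[0.115  0.5606 0.5895]
 [0.123  0.5617 0.5802]
 [0.131  0.5424 0.5803]
 [0.139  0.5424 0.5797]
 [0.147  0.5422 0.5789]
 [0.155  0.5401 0.5792]
 [0.163  0.5419 0.5788]
 [0.171  0.5432 0.5802]
 [0.179  0.5406 0.5799]
 [0.187  0.541  0.5794]
 [0.195  0.5426 0.5798]]
--- nub by radius
5 [-0.5662 -0.4904 -0.4437 -0.3785 -0.3225] [[ 0.5429 -0.0058  0.2035]
 [ 0.5436 -0.0007  0.2061]
 [ 0.5469  0.0042  0.2081]]
29 [-0.5814 -0.4628 -0.1495 -0.095  -0.0035] [[ 0.5414 -0.0209  0.2042]
 [ 0.5453 -0.014   0.2108]
 [ 0.5477  0.0048  0.2148]]
```

Run:
```python
from pitch import *
from scipy.optimize import least_squares
np.set_printoptions(precision=3,suppress=True)
for k in range(2):
    p=manip.camera("side");C=cloud(p,np.ones((480,640),bool));g=p["img"].mean(2)[p["range_z"]>0]
    Q=C[(C[:,0]>.541)&(C[:,0]<.556)&(C[:,1]>-.04)&(C[:,1]<.06)&(C[:,2]>.14)&(C[:,2]<.212)&(g<70)]
    f=least_squares(lambda v:np.hypot(Q[:,1]-v[0],Q[:,2]-v[1])-.046,[-.02,.163],loss="soft_l1",f_scale=.001)
    d=C-[0,*f.x];r=np.hypot(d[:,1],d[:,2]);a=np.arctan2(-d[:,1],d[:,2])
    m=(C[:,0]>.532)&(C[:,0]<.551)&(abs(r-.049)<.005)&(abs(a)<.4)&(g>80)
    print(f.x,len(Q));o=np.argsort(a[m]);print(np.c_[a[m],r[m]*1e3,C[m][:,0],g[m]][o])
```

```text
[-0.019  0.164] 286
[[ -0.115  47.197   0.545  96.667]
 [ -0.101  49.192   0.545 124.   ]
 [ -0.094  48.976   0.547  95.667]
 [ -0.09   46.19    0.547  81.333]
 [ -0.079  48.118   0.543 131.667]
 [ -0.077  47.87    0.54  131.   ]
 [ -0.073  50.435   0.543 138.667]
 [ -0.068  45.142   0.544 103.   ]
 [ -0.065  50.177   0.545 123.333]
 [ -0.059  49.997   0.547  90.   ]
 [ -0.053  46.971   0.542 132.   ]
 [ -0.05   49.382   0.541 140.333]
 [ -0.047  44.253   0.542 104.   ]
 [ -0.008  50.222   0.543 127.   ]
 [  0.009  49.529   0.541 135.333]
 [  0.011  49.614   0.545 109.   ]
 [  0.037  50.972   0.543 109.667]
 [  0.044  50.634   0.541 125.333]
 [  0.055  50.428   0.545  90.   ]]
[-0.019  0.163] 281
[[ -0.088  46.488   0.547  81.667]
 [ -0.084  51.286   0.543 139.333]
 [ -0.08   46.104   0.545 100.333]
 [ -0.078  48.402   0.542 133.   ]
 [ -0.067  50.705   0.547  92.   ]
 [ -0.065  47.777   0.54  130.333]
 [ -0.058  50.065   0.541 140.667]
 [ -0.054  47.481   0.543 132.   ]
 [ -0.053  47.641   0.547  97.333]
 [ -0.051  47.469   0.545 122.   ]
 [ -0.046  44.665   0.544 101.333]
 [ -0.032  49.193   0.545 124.333]
 [ -0.011  50.631   0.541 134.   ]
 [  0.034  49.087   0.543 126.333]
 [  0.045  51.051   0.543 110.667]
 [  0.048  48.703   0.545 108.667]
 [  0.051  50.906   0.545  89.   ]
 [  0.071  50.105   0.541 124.333]
 [  0.361  46.124   0.545  80.333]]
```

```bash
python3 -c "
from workcell import manip
s=manip.sense();print(s['clock'],s['ft_force'],s['grip_force'],abs(s['dq']).max());print(manip.close_job())"
```

```text
19.75 [-10.72101978  -2.11654242   9.29625634] 48.43378722667694 0.0014314394233557578
the job is handed in; nothing more can be done
None
```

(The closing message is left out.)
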